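# Set and lock the bottle cradle's shoulder rest

## Robot

A 6-joint arm with a two-finger parallel gripper is mounted at the origin on the work surface; the furniture and walls round the work are solid. World frame = base frame: x ahead of the robot, y to its left, z up, the work surface at z = 0. Lengths are in m, angles in degrees, forces in N, time in s.
With the tool pointing down it reaches from about 0.25 to 0.8 m from the base axis. Payload 8.5 kg.
Tool frame: the origin (TCP) lies midway between the tips of the shut fingers; the grasp point (between the pads) lies 19 mm behind it; z points along the fingers, y is the line along which they close (so a half turn about z gives the same grasp; the last joint's range is limited). The gripper opens to 85 mm and grips with 20 to 120 N. Pads are 22 mm wide; open, the fingers measure 114 mm over their backs; the gripper's body (76 mm by 85 mm) begins 54 mm behind the grasp point. The pads swing forward as they close: fully open they stand 13 mm farther back than shut.
Start: joints at [-76.203, 13.648, -0.773, 75.585, 0, 90], TCP at [0.125, -0.51, 0.231] pointing down, gripper open.
Joint ranges: [-152.45, 152.45], [-59.26, 108.67], [-65.41, 83.53], [-104.44, 129.93], [-82.83, 76.93], [-180, 180]. Speed limits (degrees/s): [127.2, 127.2, 159.86, 180, 180, 180].

## Interface

Orientations are given as a 3x3 rotation matrix whose columns are the frame's x, y, z axes.
In Python, from cell import sensors, imaging, workorder gives the robot as it stands.
- The arm moves only by the shell command python3 -m handwheel 'ROWS'. ROWS is JSON, a list of rows, each an object of numbers: "tx", "ty", "tz": the shift along the tool's x, y, z each as a share of 0.25 m, from -1 to 1; "ax", "ay", "az": the turn, a rotation vector about the tool's x, y, z each as a share of 45 degrees, from -1 to 1; "fingers": the opening, from 0 (shut) to 1 (fully open). A call has 1 to 10 rows; each row is the pose to reach, as a shift and turn from the pose commanded when the call began, along the tool's axes at that moment; what a row does not reach only later rows make up. A row lasts 1/8 s, in which the tool goes at most 62.5 mm and 10.7 degrees, less where a joint would pass 70% of its speed; a pose out of reach is approached as far as the arm can. A call with a number of a shift or a turn outside -1 to 1 is refused whole. A call with a gripper value outside its range is refused whole. The fingers move at their own pace and stop on an object; the grip force is fixed at half the most. Time passes only in rows, so rows that repeat a pose let the fingers close. It gives the time, the measured TCP pose, the force, the opening and the grip force at its end, in the units of the state.
- sensors.get_obs(): the state, without advancing time (a new reading comes with each control period).
- imaging.capture(name): name is "side" or "top" or "wrist"; returns the picture (400x640x3 uint8, red, green, blue); there is no depth.
- imaging.camera_model(name): a dict with "camera_matrix" (3x3 intrinsics, pixels), "xyz" and "attitude" of the camera in the world. Camera axes: x right, y down, z forward; pixel columns grow to the right and rows downward; lengths in m; the calibration is good to about 2 mm. A picture is of the moment at which its call begins: read the wrist's pose just before it. camera_model takes no time and is no camera call; for the wrist camera it gives the pose at the moment of the call.
- workorder.sign_off(): hands the job in; it is judged then, once.
Trained networks look in the newest picture that a camera, given by its name, has taken for a name from the list of things; names that differ only in an ending like _2 or _b are one class to them, and where a whole thing is asked for, a point or a joint stands for the part that bears it (a point fixed in the world has none). Each returns a list of dicts, best first, with "confidence" (0 to 1); they miss things now and then, are a little off and sometimes report something else, mostly with a low value. They report only what shows in the picture. A call takes as long as a camera call.
- imaging.outline_of(camera, query): "mask" (400x640 bool, what is visible of it) and "bbox" ([left, top, right, bottom] in pixels, round what is visible of it).
- imaging.mark_of(camera, query): "uv" ([column, row] in pixels: a listed point, or the origin of a listed thing).
The state is a dict: "time_s": time; "joints": joint angles; "joint_velocities": joint speeds; "joint_torque": joint torques, N m; "tool_pos": TCP position; "tcp_rot": TCP orientation; "contact_force": force on the tool from outside, world axes, zero at the start; "wrist_torque": the same for the moment, N m; "finger_gap": finger opening in m; "gripper_force": force on a finger pad.
Only numpy, scipy, OpenCV 4.12 (cv2) and the standard library are available. Lean on these libraries where they do the work, as an engineer would, in place of code of your own. Each camera call takes 0.05 s, during which the arm holds its last target. There are 200 camera calls.

## Task

Set the sloping bottle cradle for the next old bottle: push the sliding carriage up the rail, with the cam lever still open, until its shoulder yoke stands right over the round index button, and while holding it there (it runs back down if you let go) squeeze the cam lever fully shut against the carriage. Finish holding: keep the carriage and its closed lever pinched between the fingers, thumb plate on one side and lever on the other, with the yoke still over the button; leave the index button as it is set and do not disturb the tools lying on the cradle's base or the pourer beside it.

Things in the scene. Friction and masses are not known exactly. Their poses are not given: they have to be found in the camera images.
- cradle: Fixed bottle cradle: dark wood base 370 x 112 mm, top 20 mm up; above its middle line a 16 mm square aluminium rail on two posts. Origin under the base's centre; x points uphill, y to the lever's side, z up. Rail axis (y = 0) in this frame: from x -155, z 62 mm (low end, with a heel plate 76 mm wide standing 50 mm above it) to x +148, z 137 mm: it climbs 14 degrees.
- carriage: On the rail, 0.4 kg, 150 mm travel, starts lowest, slips downhill while unlocked. Origin on the rail's axis at the yoke's downhill face; x uphill along the rail, y to the lever's side. Yoke: upright plate at its uphill end, 84 mm wide, 9 thick, 10 below to 35 mm above the axis, with rubber pads 6 mm thick on its downhill face for finger edges to push. Body reaches 72 mm downhill, 23 wide, 24 high.
- yoke_mid (a point): Middle of the yoke plate, over the rail: carriage frame x 4.5, y 0, z 11 mm. The carriage is at its mark when this point is at marker_mid.
- marker_mid (a point): Round dark steel index button, 15 mm wide, 4.5 mm high, on the rail's top uphill of the yoke; this point is its centre, 11 mm over the rail's axis. The yoke passes freely over it. It is set before the start, 50 to 110 mm uphill of the yoke, and stays put unless pushed with more than 6 N.
- thumb_plate: Ribbed black grip plate fixed along the carriage's side away from the lever, 56 mm long, 22 mm high; origin at its centre, carriage frame x -32, y -13, z 0 mm; its outer face is at y -15 mm.
- lever_paddle: Black paddle, 30 mm long, 19 high, on the cam lever's outer side near its tip; origin at its centre. Lever shut: centre at carriage frame x -21, y +22, z 0, outer face y +23.5, tip x -6 mm; thumb plate to paddle is then 38.5 mm wide. At the start the tip stands up to 19 mm farther out (58 mm in all).
- lever (a joint): Cam lever, rad: 0 is fully shut (along the carriage), larger is open; 0.33 to 0.45 at the start. It turns about a pin normal to the rail at carriage frame x -50, y +16.5 mm; its tip, 44 mm from the pin, points uphill. While loose it stays where it is left; below 0.25 rad its cam bites on the rail and pushes back (up to 6 N at the tip) until it passes over centre, close to shut, and stays locked.
- pourer: Bystander, leave alone: steel pourer standing on its plug, 26 mm wide, 66 mm tall, on the left, origin under its centre.
- corkscrew: Bystander, leave alone: folding waiter's corkscrew, 114 x 30 mm, 16 mm tall, lying on the cradle's base, origin under its centre.
- foil_cutter: Bystander, leave alone: round black foil cutter, 43 mm wide, 18 mm tall, lying on the cradle's base, origin under its centre.

How it is judged (in metres and radians):
On the way:
1. the carriage is held by the hand with its yoke over the index button (within 6.5 mm) while the cam lever is still open (over 0.15 rad) (distance between yoke_mid and marker_mid below 0.0065 m and value of joint lever above 0.15 rad and contact force between any of the fingers, the arm and carriage above 0.2 N), for 0.2 s.
At the end, for the whole second after the job is handed in: The yoke's middle is within 6.5 mm of the index button's centre, the cam lever is within 0.06 rad of fully shut, and the fingers still press on both the thumb plate and the lever's paddle with more than 3 N each (distance between yoke_mid and marker_mid below 0.0065 m and value of joint lever below 0.06 rad and contact force between the fingers and thumb_plate above 3 N and contact force between the fingers and lever_paddle above 3 N); the arm keeps its last pose, push and grip.
It fails at once if the cam lever is closed (below 0.08 rad) with the yoke more than 12 mm off the index button (value of joint lever below 0.08 rad and distance between yoke_mid and marker_mid above 0.012 m).
It fails at once if the index button is shifted along the rail by more than 4 mm (distance of marker_mid from where it was at the start of the episode above 0.004 m).
It fails at once if the pourer, the corkscrew or the foil cutter is moved more than 20 mm (distance of any of pourer, corkscrew, foil_cutter from where it was at the start of the episode above 0.02 m).
It also fails if it takes over 38 s, if anything falls off the work surface, if the arm or the gripper's body presses on something with over 40 N, if the wrist force passes 120 N, or if a joint passes its speed limit or range.

## Working session

There is one attempt and no reset: what is moved stays moved. The work goes in short steps, Python scripts to look and compute and a shell command to move; the robot and the scene stay as the last step left them, time stands still between calls to the robot, and variables do not carry over. Pictures are saved under pics/ and viewed, at most 11 in all, crops included, and the job is handed in when it is done.

```bash
mkdir -p pics; ls; python3 - <<'E'
from cell import sensors, imaging, workorder
import cv2,numpy as np
print(sensors.get_obs())
ims=[]
for c in ("side","top"):
    im=imaging.capture(c); cv2.imwrite(f"pics/{c}0.png",im[:,:,::-1])
    m=imaging.camera_model(c); print(c,m)
    for q in ("cradle","carriage","yoke_mid","marker_mid","thumb_plate","lever_paddle","pourer","corkscrew","foil_cutter"):
        try: print(q,[(np.round(d["uv"],1).tolist(),round(d["confidence"],2)) for d in imaging.mark_of(c,q)][:2])
        except Exception as e: print(q,e)
E
```

```text
pics
{'time_s': 0.0, 'joints': array([-7.62047561e+01,  1.36810750e+01, -8.16948155e-01,  7.55835554e+01,
        2.71054165e-03,  8.99992608e+01]), 'joint_velocities': array([-0.03898999,  0.03183451,  0.04382221, -0.11411026,  0.03278895,
        0.01902012]), 'joint_torque': array([-1.10588790e-03, -5.38783014e+01,  3.46437049e+01,  1.86967989e-02,
       -1.44640094e-04, -2.14652403e-05]), 'tool_pos': array([ 0.12510405, -0.50945417,  0.2306765 ]), 'tcp_rot': array([[ 9.71151016e-01,  2.38465131e-01, -2.93569350e-04],
       [ 2.38465307e-01, -9.71150016e-01,  1.39402384e-03],
       [ 4.73261976e-05, -1.42381377e-03, -9.99998985e-01]]), 'contact_force': array([ 0.47980184,  0.93831756, -0.54811707]), 'wrist_torque': array([-0.02649553, -0.03223604, -0.0017139 ]), 'gripper_force': 0.0, 'finger_gap': 0.08517199727711894}
side {'camera_matrix': array([[431.16893981,   0.        , 322.30511782],
       [  0.        , 431.16893981, 187.7767845 ],
       [  0.        ,   0.        ,   1.        ]]), 'xyz': array([0.46861961, 0.86332333, 0.43667061]), 'attitude': array([[-0.98820896, -
[... 454 characters left out ...]
16.93613347],
       [  0.        , 432.28230716, 197.57126139],
       [  0.        ,   0.        ,   1.        ]]), 'xyz': array([0.40471953, 0.07568451, 0.9453267 ]), 'attitude': array([[-7.82903462e-02, -9.75235126e-01,  2.06850357e-01],
       [-9.96930484e-01,  7.64863738e-02, -1.67165984e-02],
       [ 4.81380200e-04, -2.07524175e-01, -9.78229771e-01]])}
cradle [([344.8, 193.5], 0.96)]
carriage [([359.2, 188.5], 0.72)]
yoke_mid [([357.2, 180.8], 0.8), ([303.9, 208.4], 0.46)]
marker_mid [([320.0, 180.6], 0.43)]
thumb_plate [([370.9, 178.5], 0.58)]
lever_paddle [([368.5, 203.1], 0.48)]
pourer [([221.9, 257.1], 0.7)]
corkscrew [([354.1, 176.4], 0.62)]
foil_cutter [([307.0, 208.2], 0.89)]
```

```bash
python3 - <<'E'
import cv2
a=cv2.imread("pics/top0.png")[110:290,190:430]; cv2.imwrite("pics/top0c.png",cv2.resize(a,None,fx=3.3,fy=3.3,interpolation=cv2.INTER_CUBIC))
E
```

```text
(no output)
```

View pics/top0c.png

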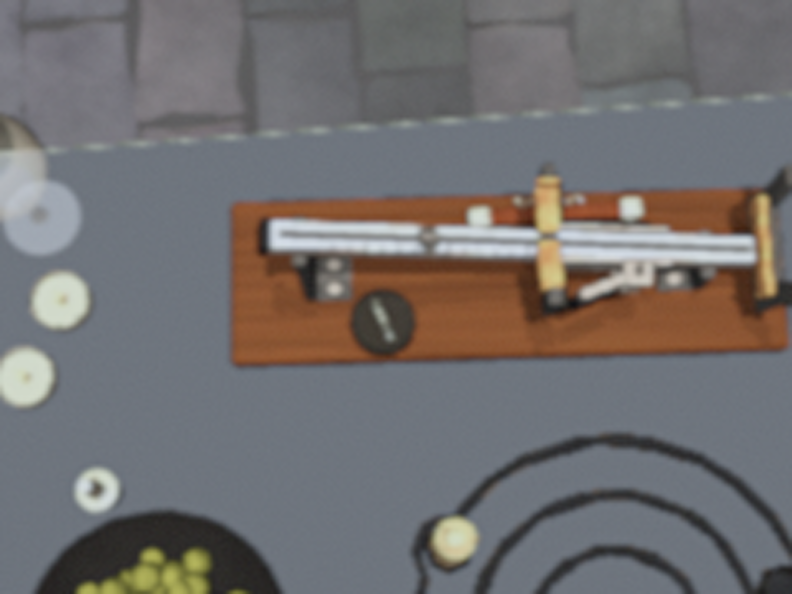

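View pics/side0.png

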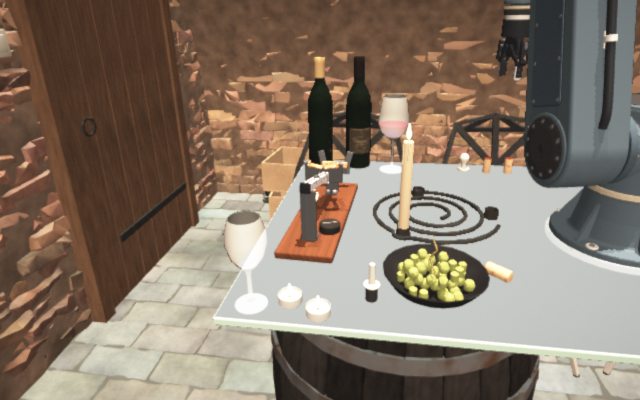

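Top crop: the rail runs left (uphill, world +y) with the button at about px (319.7,181.8), the yoke at (356,182), and the lever on the robot's side. The side view shows a tall candle on the coil near the work, between the cradle and the robot.

```bash
cat > h.py <<'E'
from cell import sensors, imaging, workorder
import cv2,numpy as np
from scipy.optimize import least_squares
def proj(m,P):
    p=(np.atleast_2d(P)-m["xyz"])@m["attitude"]@m["camera_matrix"].T
    return p[:,:2]/p[:,2:]
def plane(m,uv,z):
    d=m["attitude"]@np.linalg.solve(m["camera_matrix"],[*uv,1]); return m["xyz"]+d*(z-m["xyz"][2])/d[2]
T=np.arctan2(75,303)
def Rz(a): return np.array([[np.cos(a),-np.sin(a),0],[np.sin(a),np.cos(a),0],[0,0,1]])
def rail(s,y=0,h=0): # cradle frame; s along axis from low end
    return np.array([-.155+s*np.cos(T)-h*np.sin(T), y, .062+s*np.sin(T)+h*np.cos(T)])
def world(p,P): return Rz(p[2])@np.asarray(P)+[p[0],p[1],0]
E
python3 - <<'E'
from h import *
m=imaging.camera_model("top")
f=lambda u,v:(190+u/3.3,110+v/3.3)
uv=np.array([f(233,203),f(233,364),f(788,349)]); C=[[.185,-.056,.02],[.185,.056,.02],[-.185,.056,.02]]
rl=np.array(f(265,234)); 
r=lambda p:(proj(m,[world(p,c) for c in C])-uv).ravel()
s=least_squares(r,[.45,0,1.57]); p=s.x; print("cradle",p,np.degrees(p[2]),s.fun.round(1))
print("rail ends px",proj(m,[world(p,rail(0)),world(p,rail(.312))]).round(1))
for n,q in (("yoke",(357.2,180.8)),("yoke-eye",(356,182.3)),("btn",(319.7,181.8)),("btnnet",(320,180.6))):
    e=least_squares(lambda t:(proj(m,world(p,rail(t[0],t[1],.011)))[0]-q),[.15,0]).x; print(n,e.round(4),world(p,rail(e[0],e[1],.011)).round(4))
ms=imaging.camera_model("side")
print("side px cradle corners",proj(ms,[world(p,c) for c in C]).round(0).tolist())
print("candle base",plane(ms,(404,233),0.01),"top via base depth", plane(m,f(453,540),0.2))
print("pourer",plane(m,f(97,490),.066))
E
```

```text
cradle [ 6.05747703e-01 -4.23916956e-04  1.52134237e+00] 87.16649706489952 [-0.9 -0.7 -0.8  0.4  1.7  0.1]
rail ends px [[419.1 186.7]
 [271.2 182. ]]
yoke [ 0.1408 -0.0053] [ 0.61   -0.0216  0.1065]
yoke-eye [ 0.1435 -0.0021] [ 0.6069 -0.0189  0.1072]
btn [ 0.2184 -0.0007] [0.6091 0.0538 0.1251]
btnnet [ 0.2177 -0.0032] [0.6115 0.053  0.125 ]
side px cradle corners [[275.0, 251.0], [333.0, 256.0], [359.0, 183.0]]
candle base [0.42883498 0.06258551 0.01      ] top via base depth [0.42923312 0.05578223 0.2       ]
pourer [0.4807276  0.26681973 0.066     ]
```

```bash
python3 - <<'E'
from h import *
m=imaging.camera_model("side")
for z in (.2,.25,.3): print(z,proj(m,[.429,.06,z]).round(0))
for n,u in (("bottle1",(320,167)),("bottle2",(360,167)),("glass",(392,171))): print(n,plane(m,u,0).round(3))
E
```

```text
0.2 [[409. 144.]]
0.25 [[411. 118.]]
0.3 [[413.  90.]]
bottle1 [ 0.669 -0.346  0.   ]
bottle2 [ 0.55  -0.359  0.   ]
glass [ 0.455 -0.334 -0.   ]
```

View pics/top0.png

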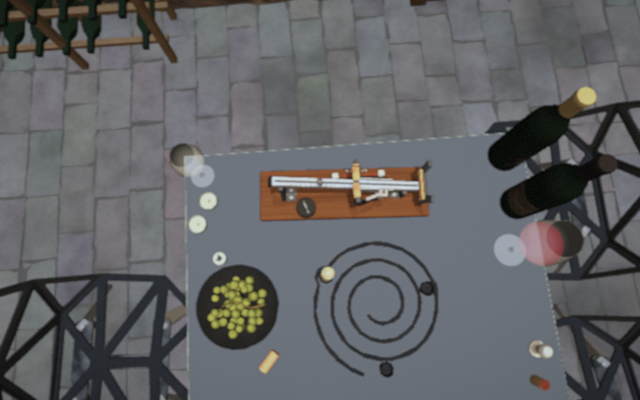

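```bash
python3 -m handwheel '[{"tx":0.56,"ty":-0.6,"tz":-0.28,"az":-0.8},{"tx":0.56,"ty":-0.6,"tz":-0.28,"az":-0.8},{"tx":0.56,"ty":-0.6,"tz":-0.28,"az":-0.8},{"tx":0.56,"ty":-0.6,"tz":-0.28,"az":-0.8},{"tx":0.56,"ty":-0.6,"tz":-0.28,"az":-0.8},{"tx":0.56,"ty":-0.6,"tz":-0.28,"az":-0.8}]'
cat >> h.py <<'E'
from scipy.spatial.transform import Rotation as R
import sys
def rows(tgt,Rt):
    o=sensors.get_obs(); Rc=o["tcp_rot"]; d=Rc.T@(np.asarray(tgt)-o["tool_pos"])
    a=np.degrees(R.from_matrix(Rc.T@Rt).as_rotvec())
    print("pos",o["tool_pos"].round(4),"gap",round(o["finger_gap"],4),"F",o["contact_force"].round(1),"t",round(o["time_s"],2))
    print("t",(d/.25).round(3),"a",(a/45).round(3), "mm",(d*1000).round(1))
def toolrot(p):
    W=Rz(p[2]); x=W@[np.cos(T),0,np.sin(T)]; n=W@[-np.sin(T),0,np.cos(T)]
    return np.column_stack([x,np.cross(-n,x),-n])
E
python3 - <<'E'
from h import *
p=[.6057,-.0004,1.5213]
rows([.33,-.15,.30],toolrot(p)); rows([.57,-.08,.30],toolrot(p)); rows([.57,-.08,.30],np.diag([1,1,1])@np.column_stack([[0,1,0],[1,0,0],[0,0,-1]]))
E
```

```text
pos [ 0.1252 -0.5098  0.2312] gap 0.0855 F [-0.7 -0.1 -0.1] t 1.0
t [ 1.139 -1.202 -0.275] a [ 0.198  0.265 -1.622] mm [ 284.7 -300.5  -68.7]
pos [ 0.1252 -0.5098  0.2312] gap 0.0855 F [-0.7 -0.1 -0.1] t 1.0
t [ 2.138 -1.245 -0.275] a [ 0.198  0.265 -1.622] mm [ 534.5 -311.3  -68.7]
pos [ 0.1252 -0.5098  0.2312] gap 0.0855 F [-0.7 -0.1 -0.1] t 1.0
t [ 2.138 -1.245 -0.275] a [-0.    -0.    -1.693] mm [ 534.5 -311.3  -68.7]schema error: expected keys tx, ty, tz, ax, ay, az, fingers
```

```bash
python3 -m handwheel '[{"tx":0.56,"ty":-0.6,"tz":-0.28,"ax":0,"ay":0,"az":-0.8,"fingers":1},{"tx":0.56,"ty":-0.6,"tz":-0.28,"ax":0,"ay":0,"az":-0.8,"fingers":1},{"tx":0.56,"ty":-0.6,"tz":-0.28,"ax":0,"ay":0,"az":-0.8,"fingers":1},{"tx":0.56,"ty":-0.6,"tz":-0.28,"ax":0,"ay":0,"az":-0.8,"fingers":1},{"tx":0.56,"ty":-0.6,"tz":-0.28,"ax":0,"ay":0,"az":-0.8,"fingers":1},{"tx":0.56,"ty":-0.6,"tz":-0.28,"ax":0,"ay":0,"az":-0.8,"fingers":1}]'
python3 - <<'E'
from h import *
p=[.6057,-.0004,1.5213]
rows([.36,-.16,.30],toolrot(p)); rows([.57,-.08,.30],toolrot(p))
E
```

```text
time_s: 1.75
tool_pos: [0.2253, -0.3311, 0.3012]
tcp_rot: [[0.646, 0.763, -0.0], [0.763, -0.646, -0.0], [-0.0, 0.0, -1.0]]
contact_force: [0.2, -0.1, -0.9]
finger_gap: 0.0854
gripper_force: 0.0
pos [ 0.2253 -0.3311  0.3012] gap 0.0854 F [ 0.2 -0.1 -0.9] t 1.75
t [ 0.87  -0.031  0.004] a [ 0.101  0.298 -0.827] mm [217.6  -7.7   1.1]
pos [ 0.2253 -0.3311  0.3012] gap 0.0854 F [ 0.2 -0.1 -0.9] t 1.75
t [1.657 0.404 0.004] a [ 0.101  0.298 -0.827] mm [414.3 101.    1.1]
```

```bash
python3 -m handwheel '[{"tx":0.87,"ty":-0.03,"tz":0,"ax":0.1,"ay":0.3,"az":-0.83,"fingers":1},{"tx":0.87,"ty":-0.03,"tz":0,"ax":0.1,"ay":0.3,"az":-0.83,"fingers":1},{"tx":0.87,"ty":-0.03,"tz":0,"ax":0.1,"ay":0.3,"az":-0.83,"fingers":1},{"tx":0.87,"ty":-0.03,"tz":0,"ax":0.1,"ay":0.3,"az":-0.83,"fingers":1},{"tx":0.87,"ty":-0.03,"tz":0,"ax":0.1,"ay":0.3,"az":-0.83,"fingers":1}]'
python3 - <<'E'
from h import *
p=[.6057,-.0004,1.5213]
rows([.60,-.07,.28],toolrot(p))
E
```

```text
time_s: 2.38
tool_pos: [0.3608, -0.1599, 0.3002]
tcp_rot: [[0.045, 0.999, 0.011], [0.969, -0.046, 0.243], [0.243, -0.001, -0.97]]
contact_force: [-0.2, -1.1, -0.0]
finger_gap: 0.0851
gripper_force: 0.0
pos [ 0.3608 -0.1599  0.3002] gap 0.0851 F [-0.2 -1.1 -0. ] t 2.38
t [0.372 0.94  0.176] a [-0.002 -0.003  0.004] mm [ 92.9 234.9  43.9]
```

```bash
python3 -m handwheel '[{"tx":0.37,"ty":0.94,"tz":0.18,"ax":0,"ay":0,"az":0,"fingers":1},{"tx":0.37,"ty":0.94,"tz":0.18,"ax":0,"ay":0,"az":0,"fingers":1},{"tx":0.37,"ty":0.94,"tz":0.18,"ax":0,"ay":0,"az":0,"fingers":1},{"tx":0.37,"ty":0.94,"tz":0.18,"ax":0,"ay":0,"az":0,"fingers":1},{"tx":0.37,"ty":0.94,"tz":0.18,"ax":0,"ay":0,"az":0,"fingers":1},{"tx":0.37,"ty":0.94,"tz":0.18,"ax":0,"ay":0,"az":0,"fingers":1}]'
python3 - <<'E'
from h import *
m=imaging.camera_model("wrist"); im=imaging.capture("wrist"); cv2.imwrite("pics/w1.png",im[:,:,::-1]); print(m)
for q in ("yoke_mid","marker_mid","thumb_plate","lever_paddle","carriage"):
    print(q,[(np.round(d["uv"],1).tolist(),round(d["confidence"],2)) for d in imaging.mark_of("wrist",q)][:2])
np.savez("w1.npz",**m)
E
```

```text
time_s: 3.12
tool_pos: [0.5992, -0.0716, 0.2794]
tcp_rot: [[0.048, 0.999, 0.011], [0.969, -0.049, 0.241], [0.241, -0.001, -0.97]]
contact_force: [-0.0, -0.0, -0.4]
finger_gap: 0.0853
gripper_force: 0.0
{'camera_matrix': array([[299.44447594,   0.        , 320.30167234],
       [  0.        , 299.44447594, 198.14397288],
       [  0.        ,   0.        ,   1.        ]]), 'xyz': array([ 0.60103635, -0.02652714,  0.43737798]), 'attitude': array([[ 9.98799312e-01, -4.88543243e-02, -3.63181819e-03],
       [-4.89877591e-02, -9.95467778e-01, -8.15113663e-02],
       [ 3.66824735e-04,  8.15914112e-02, -9.96665795e-01]])}
yoke_mid [([324.6, 169.5], 0.57), ([324.0, 169.3], 0.18)]
marker_mid [([295.4, 190.2], 0.64), ([327.6, 95.7], 0.59)]
thumb_plate []
lever_paddle [([295.6, 193.8], 0.45)]
carriage [([326.7, 169.5], 0.93)]
```

View pics/w1.png

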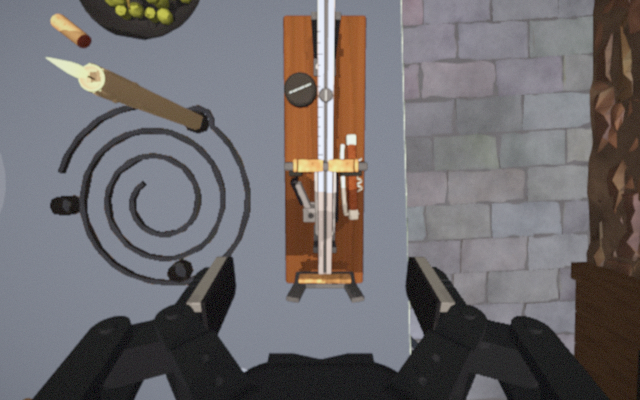

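The wrist view shows the yoke across the rail at about (326,166), the button at (326,95.5), the base's corners at (284,15), (366,15) and (285,282), and the paddle at (296,190). I'll fit the cradle's pose from both cameras.

```bash
python3 - <<'E'
from h import *
m=imaging.camera_model("top"); w=dict(np.load("w1.npz"))
f=lambda u,v:(190+u/3.3,110+v/3.3)
C=np.array([[.185,-.056,.02],[.185,.056,.02],[-.185,.056,.02]])
ut=np.array([f(233,203),f(233,364),f(788,349)]); uw=np.array([(366,15),(284,15),(285,282.)])
ot=np.array(f(428,237)); ow=np.array((326.,95.5)); yt=np.array([f(548,240)])[0]; yw=np.array((326,167.))
def res(q):
    p=q[:3]; c=[world(p,x) for x in C]; b=world(p,rail(q[3],0,.0125))
    return np.concatenate([(proj(m,c)-ut).ravel(),(proj(w,c)-uw).ravel(),2*(proj(m,b)[0]-ot),2*(proj(w,b)[0]-ow)])
s=least_squares(res,[.6,0,1.52,.218],loss="soft_l1"); p=s.x; print(p.round(4),s.fun.round(1))
# yoke top edges: plate s0..s0+9mm, h=.035
for cam,u,n in ((m,yt,"top"),(w,yw,"wrist")):
    for h in (.011,.035):
        e=least_squares(lambda t:proj(cam,world(p,rail(t[0],t[1],h)))[0]-u,[.14,0]).x; print(n,h,e.round(4))
im=cv2.imread("pics/w1.png")
def dot(P,c):
    u=proj(w,world(p,P))[0]; cv2.circle(im,(int(u[0]*16),int(u[1]*16)),24,c,-1,shift=4)
for c in C: dot(c,(0,255,0))
for k in np.arange(0,.313,.02): dot(rail(k,0,.008),(255,0,0))
dot(rail(p[3],0,.0125),(0,0,255))
for y in(-.042,.042):
  dot(rail(.1375,y,.035),(255,0,255)); dot(rail(.1465,y,.035),(0,255,255))
dot(rail(.1375-.05,.0165,.012),(255,255,0))
cv2.imwrite("pics/w1o.png",cv2.resize(im[0:310,240:420],None,fx=1.9*1,fy=1.9)if 0 else cv2.resize(im[60:290,260:400],None,fx=2.6,fy=2.6,interpolation=cv2.INTER_CUBIC))
E
```

```text
[ 6.0770e-01 -7.0000e-04  1.5199e+00  2.1740e-01] [-0.8 -1.7 -0.7 -0.6  1.7 -0.7  0.6 -0.3 -1.5 -0.5 -0.4  2.9  1.5 -1.7
 -0.7 -0.4]
top 0.011 [0.1436 0.0008]
top 0.035 [0.1522 0.007 ]
wrist 0.011 [ 0.143 -0.001]
wrist 0.035 [ 0.1484 -0.0005]
```

View pics/w1o.png

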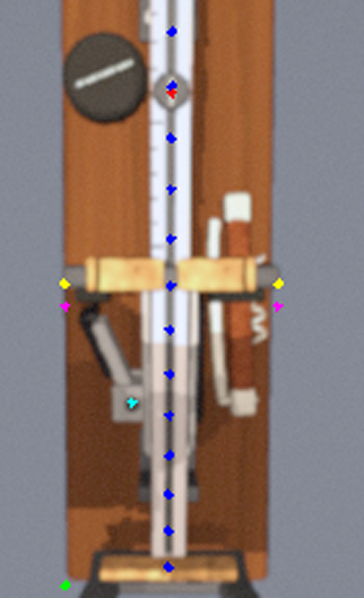

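```bash
cat >> h.py <<'E'
P=[.6077,-.0007,1.5199]
def go(s,y,h): rows(world(P,rail(s,y,h)),toolrot(P))
E
python3 - <<'E'
from h import *
go(.1135,.005,.045); go(.1135,.005,-.022)
w=dict(np.load("w1.npz"))
print(least_squares(lambda t:proj(w,world(P,rail(t[0],t[1],.011)))[0]-[324.6,169.5],[.14,0]).x, world(P,rail(.1135,.005,-.022)))
E
```

```text
pos [ 0.5988 -0.0711  0.2811] gap 0.0854 F [-0.   0.8  0.4] t 3.42
t [-0.084 -0.     0.59 ] a [ 0.002 -0.001  0.004] mm [-21.1  -0.  147.5]
pos [ 0.5988 -0.0711  0.2811] gap 0.0854 F [-0.   0.8  0.4] t 3.42
t [-0.085 -0.001  0.858] a [ 0.002 -0.001  0.004] mm [-2.120e+01 -1.000e-01  2.145e+02]
[0.14015555 0.00049771] [ 0.60069496 -0.03993337  0.06791554]
```

```bash
python3 -m handwheel '[{"tx":-0.085,"ty":0,"tz":0.2,"ax":0,"ay":0,"az":0,"fingers":1},{"tx":-0.085,"ty":0,"tz":0.4,"ax":0,"ay":0,"az":0,"fingers":1},{"tx":-0.085,"ty":0,"tz":0.56,"ax":0,"ay":0,"az":0,"fingers":1},{"tx":-0.085,"ty":0,"tz":0.6,"ax":0,"ay":0,"az":0,"fingers":1},{"tx":-0.085,"ty":0,"tz":0.6,"ax":0,"ay":0,"az":0,"fingers":1}]'
python3 - <<'E'
from h import *
im=imaging.capture("wrist"); cv2.imwrite("pics/w2.png",im[:,:,::-1])
go(.1135,.005,-.022)
E
```

```text
time_s: 4.05
tool_pos: [0.6005, -0.0549, 0.1304]
tcp_rot: [[0.045, 0.999, 0.013], [0.969, -0.047, 0.241], [0.242, 0.002, -0.97]]
contact_force: [-0.3, 0.7, 0.4]
finger_gap: 0.085
gripper_force: 0.0
pos [ 0.6011 -0.0551  0.1312] gap 0.0855 F [ 0.3 -1.   0.1] t 4.1
t [-0.002 -0.005  0.26 ] a [ 0.003 -0.001  0.006] mm [-0.6 -1.4 65. ]
```

View pics/w2.png

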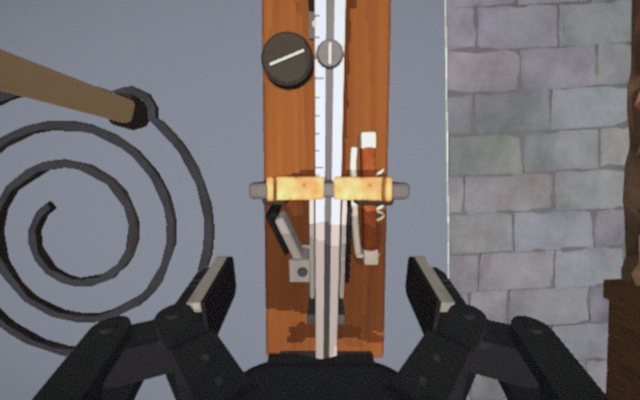

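The fingers are centred over the carriage, the lever is open at (285,228), and the yoke is ahead of the fingers. I'll go down the rest of the way.

```bash
python3 -m handwheel '[{"tx":0,"ty":0,"tz":0.13,"ax":0,"ay":0,"az":0,"fingers":1},{"tx":0,"ty":0,"tz":0.22,"ax":0,"ay":0,"az":0,"fingers":1},{"tx":0,"ty":0,"tz":0.26,"ax":0,"ay":0,"az":0,"fingers":1},{"tx":0,"ty":0,"tz":0.26,"ax":0,"ay":0,"az":0,"fingers":0.76},{"tx":0,"ty":0,"tz":0.26,"ax":0,"ay":0,"az":0,"fingers":0.76},{"tx":0,"ty":0,"tz":0.26,"ax":0,"ay":0,"az":0,"fingers":0.76}]'
python3 - <<'E'
from h import *
im=imaging.capture("wrist"); cv2.imwrite("pics/w3.png",im[:,:,::-1])
go(.1205,.004,-.022)
E
```

```text
time_s: 4.85
tool_pos: [0.6014, -0.0392, 0.0675]
tcp_rot: [[0.045, 0.999, 0.013], [0.969, -0.047, 0.241], [0.241, 0.002, -0.97]]
contact_force: [-2.8, -0.6, 2.0]
finger_gap: 0.0649
gripper_force: 1.2
pos [ 0.6015 -0.0392  0.0673] gap 0.065 F [-1.9 -0.4  1.4] t 4.9
t [ 0.026  0.001 -0.003] a [ 0.001 -0.002  0.006] mm [ 6.4  0.3 -0.8]
```

View pics/w3.png

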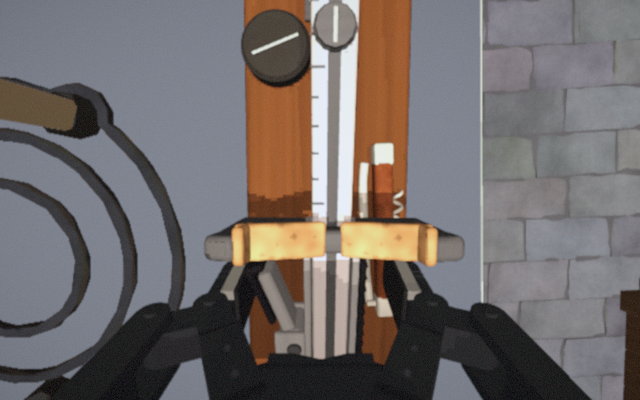

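The fingers straddle the carriage behind the yoke, which is at row 243. The lever is lightly touched. Now I push uphill.

```bash
python3 -m handwheel '[{"tx":0.02,"ty":0,"tz":0,"ax":0,"ay":0,"az":0,"fingers":0.76},{"tx":0.04,"ty":0,"tz":0,"ax":0,"ay":0,"az":0,"fingers":0.76},{"tx":0.06,"ty":0,"tz":0,"ax":0,"ay":0,"az":0,"fingers":0.76},{"tx":0.08,"ty":0,"tz":0,"ax":0,"ay":0,"az":0,"fingers":0.76},{"tx":0.10,"ty":0,"tz":0,"ax":0,"ay":0,"az":0,"fingers":0.76},{"tx":0.12,"ty":0,"tz":0,"ax":0,"ay":0,"az":0,"fingers":0.76},{"tx":0.14,"ty":0,"tz":0,"ax":0,"ay":0,"az":0,"fingers":0.76},{"tx":0.16,"ty":0,"tz":0,"ax":0,"ay":0,"az":0,"fingers":0.76},{"tx":0.16,"ty":0,"tz":0,"ax":0,"ay":0,"az":0,"fingers":0.76}]'
python3 - <<'E'
from h import *
m=imaging.camera_model("wrist"); im=imaging.capture("wrist"); cv2.imwrite("pics/w4.png",im[:,:,::-1]); print(m["xyz"])
t=imaging.capture("top"); cv2.imwrite("pics/t4.png",t[:,:,::-1])
for c,M in (("wrist",m),("top",imaging.camera_model("top"))):
  for q in ("yoke_mid","marker_mid"):
    for d in imaging.mark_of(c,q)[:2]:
        print(c,q,np.round(d["uv"],1),round(d["confidence"],2),least_squares(lambda t:proj(M,world(P,rail(t[0],t[1],.011)))[0]-d["uv"],[.14,0]).x.round(4))
go(.1205,.004,-.022)
E
```

```text
time_s: 6.02
tool_pos: [0.6031, 0.0003, 0.0763]
tcp_rot: [[0.044, 0.999, 0.013], [0.969, -0.046, 0.241], [0.242, 0.001, -0.97]]
contact_force: [-1.3, -1.1, -0.8]
finger_gap: 0.0649
gripper_force: 0.4
[0.6044641  0.0452565  0.23431513]
wrist yoke_mid [331.2 244.4] 0.66 [0.1804 0.0008]
wrist marker_mid [333.6 153.4] 0.65 [0.2171 0.0005]
top yoke_mid [336.6 182.7] 0.83 [0.1842 0.002 ]
top marker_mid [319.9 181.4] 0.58 [0.2181 0.0005]
pos [ 6.031e-01 -3.000e-04  7.620e-02] gap 0.0646 F [-0.  -0.2 -0.7] t 6.33
t [-0.134  0.002 -0.006] a [ 0.    -0.002  0.005] mm [-33.5   0.5  -1.6]
```

View pics/w4.png

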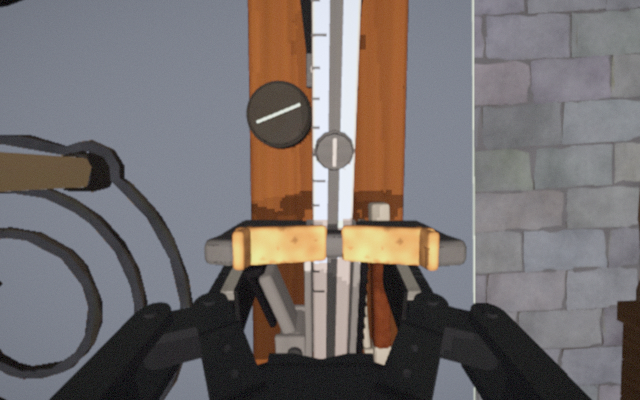

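```bash
python3 -m handwheel '[{"tx":0.02,"ty":0,"tz":0,"ax":0,"ay":0,"az":0,"fingers":0.76},{"tx":0.04,"ty":0,"tz":0,"ax":0,"ay":0,"az":0,"fingers":0.76},{"tx":0.06,"ty":0,"tz":0,"ax":0,"ay":0,"az":0,"fingers":0.76},{"tx":0.08,"ty":0,"tz":0,"ax":0,"ay":0,"az":0,"fingers":0.76},{"tx":0.10,"ty":0,"tz":0,"ax":0,"ay":0,"az":0,"fingers":0.76},{"tx":0.12,"ty":0,"tz":0,"ax":0,"ay":0,"az":0,"fingers":0.76},{"tx":0.12,"ty":0,"tz":0,"ax":0,"ay":0,"az":0,"fingers":0.76}]'
cat > look.py <<'E'
from h import *
n=sys.argv[1]; a=[]
for c in ("wrist","top"):
  M=imaging.camera_model(c); im=imaging.capture(c); a.append(im[:,:,::-1])
  cv2.imwrite(f"pics/{c}{n}.png",im[:,:,::-1]); np.savez(f"{c}{n}.npz",**M)
  for q in ("yoke_mid","marker_mid"):
    for d in imaging.mark_of(c,q)[:2]:
        print(c,q,np.round(d["uv"],1),round(d["confidence"],2),least_squares(lambda t:proj(M,world(P,rail(t[0],t[1],.011)))[0]-d["uv"],[.14,0]).x.round(4))
go(.1205,.004,-.022)
w=cv2.resize(a[0][100:300,220:440],None,fx=1.8,fy=1.8,interpolation=cv2.INTER_CUBIC); t=cv2.resize(a[1][140:230,270:400],None,fx=3,fy=4,interpolation=cv2.INTER_CUBIC)
t=cv2.resize(a[1][150:220,285:375],None,fx=4,fy=4,interpolation=cv2.INTER_CUBIC)
h=max(w.shape[0],t.shape[0]); pad=lambda i:cv2.copyMakeBorder(i,0,h-i.shape[0],0,0,0)
cv2.imwrite(f"pics/c{n}.png",np.hstack([pad(w),pad(t)]))
E
python3 look.py 5
```

```text
time_s: 7.2
tool_pos: [0.6044, 0.0294, 0.0836]
tcp_rot: [[0.044, 0.999, 0.013], [0.969, -0.046, 0.241], [0.242, 0.002, -0.97]]
contact_force: [-0.2, -0.4, -1.2]
finger_gap: 0.065
gripper_force: 0.6
wrist yoke_mid [335.6 248.1] 0.94 [ 0.2088 -0.0009]
wrist yoke_mid [373.9 313.5] 0.34 [ 0.1769 -0.0184]
wrist marker_mid [336.3 228.1] 0.84 [ 0.2176 -0.001 ]
top yoke_mid [323.7 184. ] 0.76 [0.2106 0.0055]
top marker_mid [322.2 181.6] 0.61 [0.2135 0.0008]
top marker_mid [322.5 183.6] 0.47 [0.213  0.0048]
pos [0.6044 0.0287 0.0834] gap 0.0652 F [ 0.3 -1.  -0.9] t 7.5
t [-0.254  0.002 -0.006] a [ 0.    -0.002  0.005] mm [-63.5   0.5  -1.5]
```

View pics/c5.png

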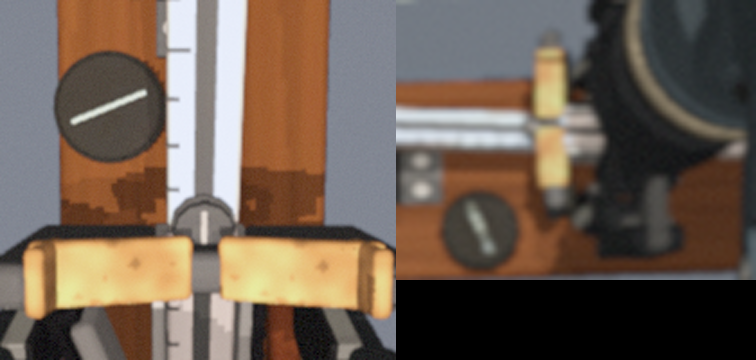

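```bash
python3 -m handwheel '[{"tx":0.012,"ty":0,"tz":0,"ax":0,"ay":0,"az":0,"fingers":0.76},{"tx":0.024,"ty":0,"tz":0,"ax":0,"ay":0,"az":0,"fingers":0.76},{"tx":0.032,"ty":0,"tz":0,"ax":0,"ay":0,"az":0,"fingers":0.76},{"tx":0.032,"ty":0,"tz":0,"ax":0,"ay":0,"az":0,"fingers":0.76},{"tx":0.032,"ty":0,"tz":0,"ax":0,"ay":0,"az":0,"fingers":0.76}]'
python3 look.py 6
```

```text
time_s: 8.12
tool_pos: [0.6048, 0.0367, 0.0854]
tcp_rot: [[0.045, 0.999, 0.013], [0.969, -0.047, 0.241], [0.242, 0.002, -0.97]]
contact_force: [-0.5, -0.3, -1.5]
finger_gap: 0.0646
gripper_force: 0.7
wrist yoke_mid [327.3 247.7] 0.86 [0.2165 0.0024]
wrist marker_mid [330.4 247.8] 0.58 [0.2165 0.0012]
top yoke_mid [319.9 183.8] 0.82 [0.2183 0.0054]
pos [0.6048 0.0366 0.0854] gap 0.065 F [-0.2 -0.1 -1.2] t 8.43
t [-0.286  0.002 -0.006] a [ 0.    -0.002  0.006] mm [-71.6   0.5  -1.5]
```

View pics/c6.png

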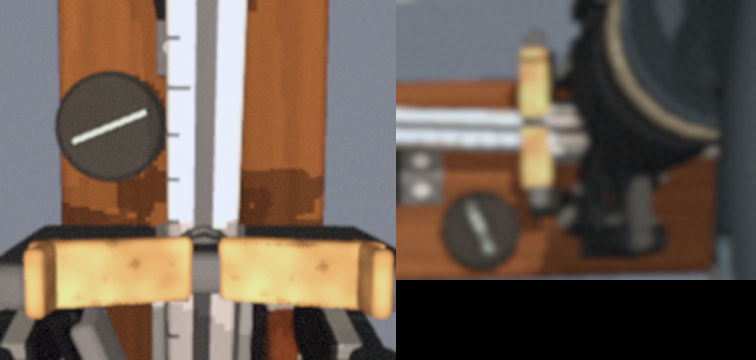

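Every estimate puts the yoke on the button within about 1–2 mm: the wrist camera reads 216.5 and the top camera 218.3, against 217.5 mm for the button. Only the button's uphill rim shows in front of the plate. Closing now.

```bash
python3 -m handwheel '[{"tx":0,"ty":0,"tz":0,"ax":0,"ay":0,"az":0,"fingers":0.65},{"tx":0,"ty":0,"tz":0,"ax":0,"ay":0,"az":0,"fingers":0.55},{"tx":0,"ty":0,"tz":0,"ax":0,"ay":0,"az":0,"fingers":0.45},{"tx":0,"ty":0,"tz":0,"ax":0,"ay":0,"az":0,"fingers":0.3},{"tx":0,"ty":0,"tz":0,"ax":0,"ay":0,"az":0,"fingers":0},{"tx":0,"ty":0,"tz":0,"ax":0,"ay":0,"az":0,"fingers":0},{"tx":0,"ty":0,"tz":0,"ax":0,"ay":0,"az":0,"fingers":0},{"tx":0,"ty":0,"tz":0,"ax":0,"ay":0,"az":0,"fingers":0},{"tx":0,"ty":0,"tz":0,"ax":0,"ay":0,"az":0,"fingers":0}]'
python3 look.py 7
```

```text
time_s: 9.55
tool_pos: [0.6058, 0.0367, 0.0859]
tcp_rot: [[0.045, 0.999, 0.015], [0.969, -0.047, 0.242], [0.242, 0.003, -0.97]]
contact_force: [5.2, 0.6, 5.3]
finger_gap: 0.0367
gripper_force: 62.1
wrist yoke_mid [330.9 251.9] 0.58 [ 0.2145 -0.    ]
wrist marker_mid [332.3 243.4] 0.45 [ 0.2184 -0.0005]
top yoke_mid [318.1 183. ] 0.85 [0.2219 0.0039]
top marker_mid [319.  180.6] 0.33 [ 0.2199 -0.001 ]
pos [0.6059 0.0367 0.086 ] gap 0.0369 F [4.4 1.  6.2] t 9.85
t [-0.287 -0.002 -0.004] a [ 0.003 -0.002  0.006] mm [-71.9  -0.6  -1.1]
```

View pics/c7.png

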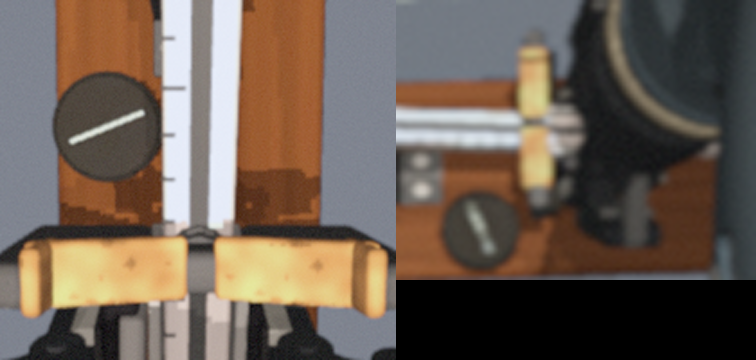

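```bash
python3 -c "
from cell import workorder; print(workorder.sign_off())"
```

```text
the job is handed in; nothing more can be done
None
```

I pushed the carriage up until its yoke was over the index button (about 1–2 mm off by my camera readings), then squeezed the cam lever shut and handed the job in still gripping at about 62 N; sign-off gave no verdict.

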